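# Ready the counting scale and pick out the fullest tin of fittings by feel

## Robot

A 6-joint arm with a two-finger parallel gripper is mounted at the origin on the work surface. World frame = base frame: x ahead of the robot, y to its left, z up, the work surface at z = 0. Lengths are in mm, angles in rad, forces in N, time in s.
With the tool pointing down it reaches from about 300 to 875 mm from the base axis. Payload 4.2 kg.
Tool frame: the origin (TCP) lies on the centre line of the jaws, within the pads' length; the fingertips stand 19 mm ahead of it and the grasp point (between the pads) is the TCP; z points along the fingers, y is the line along which they close (so a half turn about z gives the same grasp; the last joint's range is limited). The gripper opens to 85 mm and grips with 20 to 120 N. Pads are 22 mm wide; open, the fingers measure 114 mm over their backs; the gripper's body (76 mm by 85 mm) begins 54 mm behind the grasp point. The pads swing forward as they close: fully open they stand 13 mm farther back than shut.
Start: joints at [-1.251, 0.32, 1.565, -0, 1.257, -0.02], TCP at [191.649, -542.135, 250.338] pointing down, gripper open.
Joint ranges: [-3.11, 3.11], [-0.84, 2.01], [0.21, 2.61], [-1.34, 4.49], [0.05, 2.63], [-2.56, 2.56]. Speed limits (rad/s): [2.57, 2.57, 3.14, 3.14, 3.14, 3.14].

## Interface

Orientations are given as a 3x3 rotation matrix whose columns are the frame's x, y, z axes.
In Python, from bench import readout, viewer, bot gives the robot as it stands.
- The arm moves only by the shell command python3 -m jog 'ROWS' [FORCE]. ROWS is JSON, a list of rows, each a list of 3 entries, a list of its own where there are three numbers: the shift along the tool's x, y, z in mm, then the turn, a rotation vector about the tool's x, y, z in degrees, then the opening in per cent of the stroke, from 0 (shut) to 100 (fully open). A call has 1 to 10 rows; each row shifts and turns the commanded pose from where the row before left it, along the tool's axes as they then stand; what a row does not reach is not made up. A row lasts 1/8 s, in which the tool goes at most 62.5 mm and 10.7 degrees, less where a joint would pass 70% of its speed; a pose out of reach is approached as far as the arm can. A call with a gripper value outside its range is refused whole. The fingers move at their own pace and stop on an object; FORCE is the grip in N (left out, the last holds). Time passes only in rows, so rows that do not move let the fingers close. It gives the time, the measured TCP pose, the force, the opening and the grip force at its end, in the units of the state.
- readout.get_obs(): the state, without advancing time (a new reading comes with each control period).
- viewer.read_camera(name): name is "scene" or "top"; returns the picture (480x640x3 uint8, blue, green, red); there is no depth.
- viewer.calibration(name): a dict with "vfov" (degrees; the focal length in pixels is half the picture's height over the tangent of half this angle, whatever the lens; pixels are square), "cx", "cy" (the principal point, pixels), "camera_from_world" (4x4, takes a point from world to camera coordinates). Camera axes: x right, y down, z forward; pixel columns grow to the right and rows downward; lengths in mm; the calibration is good to about 2 mm. A picture is of the moment at which its call begins. calibration takes no time and is no camera call.
- bot.sign_off(): hands the job in; it is judged then, once.
The state is a dict: "clock": time; "joint_pos": joint angles; "joint_velocities": joint speeds; "joint_torque": joint torques, N m; "ee_pos": TCP position; "orientation": TCP orientation; "ft_force": force on the tool from outside, world axes, zero at the start; "ft_torque": the same for the moment, N m; "gripper_width": finger opening in mm; "finger_force": force on a finger pad.
Only numpy, scipy, OpenCV 4.12 (cv2) and the standard library are available. Lean on these libraries where they do the work, as an engineer would, in place of code of your own. Each camera call takes 0.05 s, during which the arm holds its last target. There are 200 camera calls.

## Task

Get the counting scale ready by pressing its green key all the way down and letting it up, then its yellow key likewise, one key at a time; leave the red key alone. Then lift each of the three identical closed tins a few centimetres off the bench, one after another, to feel which is heaviest, standing the lighter ones upright back on the bench. Finish while still holding the heaviest tin upright and still in the gripper, centred over the scale's pan and well clear of it (about 10 cm above it); do not disturb the solder spool or the meter.

Things in the scene. Friction and masses are not known exactly. Their poses are not given: they have to be found in the camera images.
- tin_a: one of three identical closed blue tins with a white paper band and metal lid: upright cylinder 58 mm across (59 mm at the lid), 80 mm tall; origin at the centre of its underside, z up. It stands loose on the bench. One tin is full, about 0.6 to 0.75 kg; the other two weigh between 0.2 and 0.4 kg. Which is the full one cannot be seen.
- tin_b: second of the three identical tins, described under tin_a
- tin_c: third of the three identical tins, described under tin_a
- scale: grey counting scale fixed to the bench, 300 mm deep (its x) by 260 mm wide (its y), deck 50 mm high; origin at the centre of its underside, x pointing away from the key side. Keys stand in a row along the edge nearest the robot, in any order of colours, 70 mm apart; behind them a flat display, then the steel pan
- pan (a point): centre of the top face of the scale's square-edged steel pan, 180 mm (scale x) by 200 mm (scale y), 66 mm above the bench; it is rigid
- green_key_top (a point): centre of the top of the green round key (26 mm across), 72 mm above the bench when up; pressed straight down; its black collar is 42 mm across and 62 mm above the bench; moves down with the key
- yellow_key_top (a point): the same for the yellow key
- red_key_top (a point): the same for the red key, which is not to be pressed
- green_key (a joint): travel of the green key in m: 0 up, 0.006 fully down (5 N needed, 1.5 N to start moving); it springs back
- yellow_key (a joint): the same for the yellow key
- red_key (a joint): the same for the red key
- spool: bystander: pale bare-metal solder spool standing on end, 54 mm across, 40 mm tall; origin at the centre of its underside
- meter: bystander: orange and black multimeter lying flat, 150 mm (its x) by 70 mm, 38 mm high; origin at the centre of its underside
Not all that is in view belongs to the job. Leave any orange or purple look-alike of the tin_b alone. Leave any purple look-alike of the tin_c alone.

How it is judged (in metres and radians):
On the way, in this order (a step that is already met when the one before it is completed fails the run):
1. the green key is pressed down (at least 4.5 of 6 mm) with the other keys up (value of joint green_key above 0.0045 m and value of joint each of yellow_key, red_key below 0.001 m), for 0.05 s.
2. then the yellow key is pressed down (at least 4.5 of 6 mm) with the other keys up (value of joint yellow_key above 0.0045 m and value of joint each of green_key, red_key below 0.001 m), for 0.05 s.
3. a tin is lifted clear of the bench (12 mm or more) in the fingers (((height (world z) of tin_a above 0.012 m and contact force between tin_a and the fingers above 1 N) or (height (world z) of tin_b above 0.012 m and contact force between tin_b and the fingers above 1 N) or (height (world z) of tin_c above 0.012 m and contact force between tin_c and the fingers above 1 N))), for 0.15 s.
4. all three tins stand on the bench, let go (height (world z) of each of tin_a, tin_b, tin_c below 0.008 m and contact force between each of tin_a, tin_b, tin_c and the fingers below 0.1 N), for 0.1 s.
5. a second time a tin is lifted clear of the bench (12 mm or more) in the fingers (((height (world z) of tin_a above 0.012 m and contact force between tin_a and the fingers above 1 N) or (height (world z) of tin_b above 0.012 m and contact force between tin_b and the fingers above 1 N) or (height (world z) of tin_c above 0.012 m and contact force between tin_c and the fingers above 1 N))), for 0.15 s.
6. all three tins stand on the bench, let go (all of step 4), for 0.1 s.
7. a third time a tin is lifted clear of the bench (12 mm or more) in the fingers (((height (world z) of tin_a above 0.012 m and contact force between tin_a and the fingers above 1 N) or (height (world z) of tin_b above 0.012 m and contact force between tin_b and the fingers above 1 N) or (height (world z) of tin_c above 0.012 m and contact force between tin_c and the fingers above 1 N))), for 0.15 s.
At the end, for the whole second after the job is handed in: the heaviest tin is held still by the fingers alone, upright (0.25 rad), underside 50 to 200 mm above the pan, axis within 50 mm of its centre; the other two, untouched, stand upright at rest on the bench, each pressing on it with under 4.8 N (so neither is the heavy one); all keys are up (((z of tin_a in the frame of pan between 0.05 and 0.2 m and horizontal distance between tin_a and pan below 0.05 m and angle between tin_a's own z axis and vertical below 0.25 rad and linear speed of tin_a below 0.04 m/s and contact force between tin_a and the fingers above 3 N and contact force between tin_a and scale below 0.1 N and contact force between tin_a and tin_b below 0.1 N and contact force between tin_a and tin_c below 0.1 N and height (world z) of tin_b between -0.01 and 0.008 m and angle between each of tin_b, tin_c's own z axis and vertical below 0.1 rad and linear speed of each of tin_b, tin_c below 0.03 m/s and contact force between each of tin_b, tin_c and the fingers below 0.1 N and contact force between each of tin_b, tin_c and anything else below 4.8 N and height (world z) of tin_c between -0.01 and 0.008 m) or (z of tin_b in the frame of pan between 0.05 and 0.2 m and horizontal distance between tin_b and pan below 0.05 m and angle between tin_b's own z axis and vertical below 0.25 rad and linear speed of tin_b below 0.04 m/s and contact force between tin_b and the fingers above 3 N and contact force between tin_b and scale below 0.1 N and contact force between tin_b and tin_a below 0.1 N and contact force between tin_b and tin_c below 0.1 N and height (world z) of tin_a between -0.01 and 0.008 m and angle between each of tin_a, tin_c's own z axis and vertical below 0.1 rad and linear speed of each of tin_a, tin_c below 0.03 m/s and contact force between each of tin_a, tin_c and the fingers below 0.1 N and contact force between each of tin_a, tin_c and anything else below 4.8 N and height (world z) of tin_c between -0.01 and 0.008 m) or (z of tin_c in the frame of pan between 0.05 and 0.2 m and horizontal distance between tin_c and pan below 0.05 m and angle between tin_c's own z axis and vertical below 0.25 rad and linear speed of tin_c below 0.04 m/s and contact force between tin_c and the fingers above 3 N and contact force between tin_c and scale below 0.1 N and contact force between tin_c and tin_a below 0.1 N and contact force between tin_c and tin_b below 0.1 N and height (world z) of tin_a between -0.01 and 0.008 m and angle between each of tin_a, tin_b's own z axis and vertical below 0.1 rad and linear speed of each of tin_a, tin_b below 0.03 m/s and contact force between each of tin_a, tin_b and the fingers below 0.1 N and contact force between each of tin_a, tin_b and anything else below 4.8 N and height (world z) of tin_b between -0.01 and 0.008 m)) and value of joint each of green_key, yellow_key, red_key below 0.001 m); the arm keeps its last pose, push and grip.
It fails at once if the red key is pressed (more than 2 mm) (value of joint red_key above 0.002 m).
It fails at once if the spool or the meter is moved more than 25 mm (distance of any of spool, meter from where it was at the start of the episode above 0.025 m).
It also fails if it takes over 72 s, if anything falls off the work surface, if the arm or the gripper's body presses on something with over 40 N, if the wrist force passes 120 N, or if a joint passes its speed limit or range.

## Working session

There is one attempt and no reset: what is moved stays moved. The work goes in short steps, Python scripts to look and compute and a shell command to move; the robot and the scene stay as the last step left them, time stands still between calls to the robot, and variables do not carry over. Pictures are saved under pics/ and viewed, at most 10 in all, crops included, and the job is handed in when it is done.

```bash
mkdir -p pics
python3 - <<'E'
from bench import readout, viewer
import cv2
for n in("scene","top"):
    cv2.imwrite(f"pics/{n}0.png",viewer.read_camera(n)); print(n,viewer.calibration(n))
o=readout.get_obs(); print(o)
E
```

```text
scene {'vfov': 54.99156975433696, 'cx': 322.36153485057935, 'cy': 240.58567838940243, 'camera_from_world': array([[ 7.37014618e-01,  6.75822401e-01, -8.57526186e-03,
        -4.35941295e+02],
       [ 4.66879139e-01, -5.18244687e-01, -7.16551683e-01,
        -1.72666520e+02],
       [-4.88705762e-01,  5.24105454e-01, -6.97481291e-01,
         1.29488528e+03],
       [ 0.00000000e+00,  0.00000000e+00,  0.00000000e+00,
         1.00000000e+00]])}
top {'vfov': 53.507163323731604, 'cx': 322.77866866076926, 'cy': 237.64813233299986, 'camera_from_world': array([[ 2.78489472e-02, -9.99540585e-01, -1.19605624e-02,
         3.12080533e+01],
       [-9.84097343e-01, -2.53148361e-02, -1.75816891e-01,
         5.60990261e+02],
       [ 1.75433338e-01,  1.66666729e-02, -9.84350225e-01,
         1.01399705e+03],
       [ 0.00000000e+00,  0.00000000e+00,  0.00000000e+00,
         1.00000000e+00]])}
{'clock': 0.1, 'joint_pos': array([-1.25102232e+00,  3.20235009e-01,  1.56557324e+00, -2.07467061e-05,
        1.25741919e+00, -1.99597626e-02]), 'joint_velocities': array([-0.00066902, -0.00279758, -0.00182725,  0.00094489, -0.00088325,
       -0.00049822]), 'joint_torque': array([ 7.33668639e-04, -4.16407084e+01, -2.34704196e+01, -3.44997068e-05,
        4.85302458e-03, -9.27339102e-06]), 'ee_pos': array([ 191.4991451 , -541.740695  ,  249.55598367]), 'orientation': array([[ 9.42841284e-01,  3.33241698e-01, -5.32635168e-04],
       [ 3.33242124e-01, -9.42840017e-01,  1.54571205e-03],
       [ 1.29059575e-05, -1.63485761e-03, -9.99998664e-01]]), 'ft_force': array([-0.01740779,  0.92021358, -0.01274399]), 'ft_torque': array([ 0.00826356, -0.0125174 ,  0.01977553]), 'finger_force': 0.0, 'gripper_width': 85.34742847929427}
```

View pics/scene0.png

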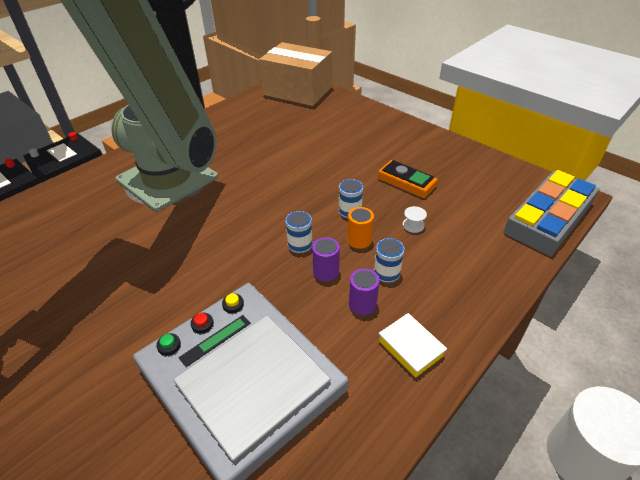

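View pics/top0.png

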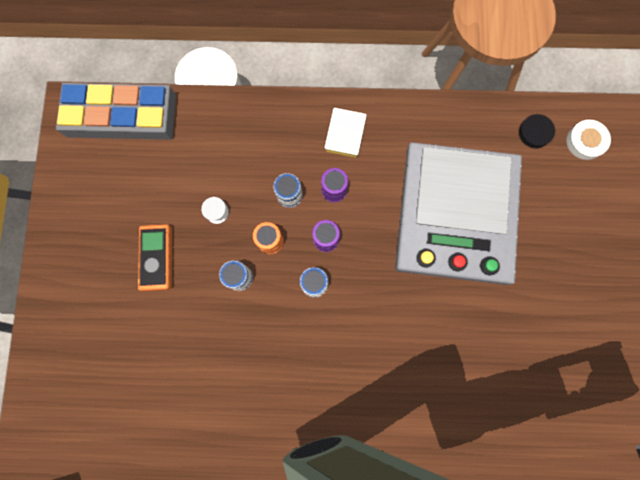

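The scene image shows the keys: green (168,343), red (201,321) and yellow (232,300). The tins are at (299,230), (350,197) and (389,258). In the top image the keys are yellow (427,257), red (459,261) and green (491,266). The tin lids are at (287,183), (234,270) and (314,278). The orange can is at (267,235), the purple ones at (334,180) and (326,232), and the spool at (214,209).

```bash
cat > h.py <<'E'
import numpy as np, cv2
from bench import readout, viewer
def back(n,u,v,z):
    c=viewer.calibration(n); f=240/np.tan(np.radians(c["vfov"]/2)); T=c["camera_from_world"]; R=T[:3,:3]; C=-R.T@T[:3,3]
    d=R.T@np.array([(u-c["cx"])/f,(v-c["cy"])/f,1]); return (C+d*(z-C[2])/d[2])[:2].round(1)
def tool(w):  # world shift -> tool shift
    return (readout.get_obs()["orientation"].T@np.array(w)).round(1)
E
python3 - <<'E'
from h import *
P={"green":(71,(168,341),(491,265)),"red":(71,(201,319),(459,261)),"yel":(71,(232,298),(427,257)),
"t1":(80,(389,247),(287,183)),"t2":(80,(350,186),(233,270)),"t3":(80,(299,219),(314,277)),
"orange":(80,(361,215),(267,234)),"pur1":(80,(365,279),(334,179)),"pur2":(80,(326,246),(326,231)),"spool":(40,(416,213),(214,206)),
"meter":(38,(408,174),(153,257))}
for k,(z,s,t) in P.items(): print(k,back("scene",*s,z),back("top",*t,z))
for s,t in (((176,380),(424,148)),((262,320),(514,151)),((329,378),(510,235)),((237,455),(417,226))): print("pan corner",back("scene",*s,66),back("top",*t,66))
im=cv2.imread("pics/top0.png")
hsv=cv2.cvtColor(im,cv2.COLOR_BGR2HSV)
m=cv2.inRange(hsv,(95,40,40),(125,255,255))
n,l,st,c=cv2.connectedComponentsWithStats(m)
for i in range(1,n):
    if st[i,4]>60 and st[i,0]>180: print(st[i],c[i].round(1))
crop=im[140:310,190:520]; a=cv2.resize(im[150:310,195:355],(600,600),interpolation=cv2.INTER_CUBIC); cv2.imwrite("pics/z.png",a)
E
```

```text
green [ 509.7 -320.2] [ 505.6 -318.8]
red [ 514.4 -250.9] [ 512.5 -250.2]
yel [ 518.6 -179.9] [ 519.4 -181.2]
t1 [665.9 129.8] [675.6 128.5]
t2 [467.7 236.7] [479.  236.7]
t3 [460.2  65.5] [468.6  62.1]
orange [556.3 170.5] [559.5 167.3]
pur1 [684.4  25.3] [687.4  24.5]
pur2 [564.3  42.2] [569.5  39.1]
spool [623.4 302.5] [628.9 297.4]
meter [515.5 423.8] [508.  427.7]
pan corner [ 581.9 -354.5] [ 769.7 -178.1]
pan corner [ 597.7 -173.6] [ 767.3 -381.1]
pan corner [ 770.7 -178. ] [ 573.5 -364.2]
pan corner [ 753.3 -364.5] [ 588.5 -161. ]
[274 174  26  28 254] [286.8 186.9]
[220 261  28  27 261] [233.2 273.9]
[300 268  28  26 255] [313.6 280.6]
```

View pics/z.png

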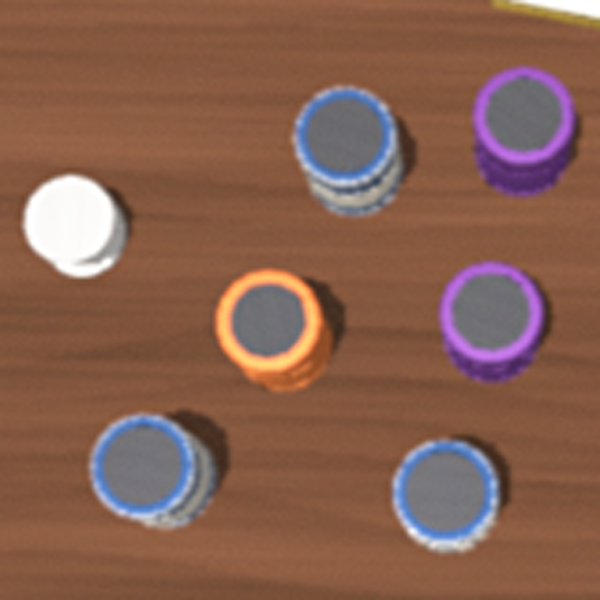

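Zoomed lid centres in full-frame pixels are (287.3,186), (233.7,274) and (313.9,280.7), with the spool at (213.9,208.7). That gives the tins at about (668,129), (469,236) and (461,63), and both cameras agree. The keys are 70 mm apart, as they should be, and the pan centre is about (675,-266).

Next I move above the green key with the fingers shut.

```bash
python3 -m jog '[[[46.5,-13,15],[0,0,0],0],[[46.5,-13,15],[0,0,0],0],[[46.5,-13,15],[0,0,0],0],[[46.5,-13,15],[0,0,0],0],[[46.5,-13,15],[0,0,0],0],[[46.5,-13,15],[0,0,0],0],[[46.5,-13,15],[0,0,0],0],[[46.5,-13,15],[0,0,0],0],[[0,0,0],[0,0,0],0],[[0,0,0],[0,0,0],0]]' 40
python3 - <<'E'
from h import *
o=readout.get_obs(); print(tool(np.array([507.5,-319.5,95])-o["ee_pos"]))
for n in("scene","top"):cv2.imwrite(f"pics/{n}1.png",viewer.read_camera(n))
a=np.hstack([cv2.resize(cv2.imread("pics/scene1.png")[200:400,80:280],(400,400)),cv2.resize(cv2.imread("pics/top1.png")[160:310,390:540],(400,400))]);cv2.imwrite("pics/z1.png",a)
E
```

```text
clock: 1.35
ee_pos: [507.3, -320.2, 130.0]
orientation: [[0.943, 0.334, -0.001], [0.334, -0.943, 0.0], [-0.001, -0.0, -1.0]]
ft_force: [-0.4, 0.3, 0.4]
gripper_width: -0.1
finger_force: 0.0
[ 0.5 -0.5 35. ]
```

View pics/z1.png

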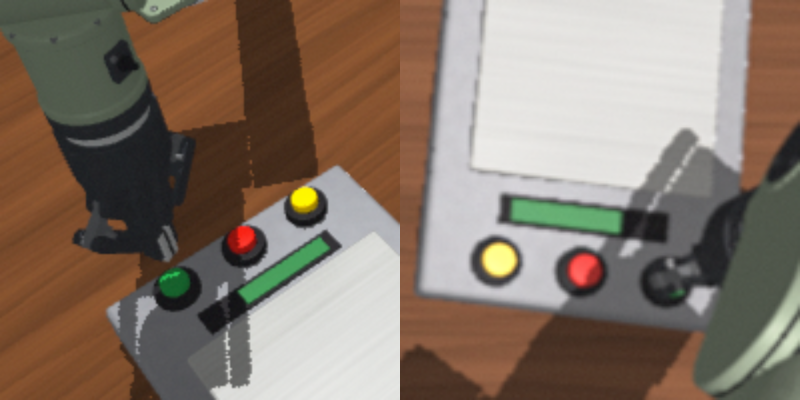

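The crops show the shut fingers above the green key (scene crop about (170,245), green key at (177,283)), with nothing else in the way. Now I press down.

```bash
python3 -m jog '[[[0.5,-0.5,17],[0,0,0],0],[[0,0,17],[0,0,0],0],[[0,0,3],[0,0,0],0],[[0,0,0],[0,0,0],0]]'; python3 -m jog '[[[0,0,3],[0,0,0],0],[[0,0,0],[0,0,0],0]]';python3 -m jog '[[[0,0,2],[0,0,0],0],[[0,0,0],[0,0,0],0]]'
```

```text
clock: 1.95
ee_pos: [507.8, -319.5, 92.8]
orientation: [[0.943, 0.333, -0.001], [0.333, -0.943, 0.0], [-0.001, -0.001, -1.0]]
ft_force: [-0.3, -0.4, 0.6]
gripper_width: -0.1
finger_force: 0.0
clock: 2.2
ee_pos: [508.5, -319.8, 90.8]
orientation: [[0.943, 0.333, 0.001], [0.333, -0.943, -0.001], [0.001, 0.001, -1.0]]
ft_force: [-0.3, -0.6, 1.1]
gripper_width: 0.1
finger_force: 0.7
clock: 2.45
ee_pos: [508.5, -319.8, 88.8]
orientation: [[0.943, 0.333, 0.001], [0.333, -0.943, -0.001], [0.001, 0.001, -1.0]]
ft_force: [1.1, -0.5, 3.1]
gripper_width: 0.5
finger_force: 1.3
```

```bash
python3 -m jog '[[[0,0,2],[0,0,0],0],[[0,0,0],[0,0,0],0]]'; python3 -m jog '[[[0,0,2],[0,0,0],0],[[0,0,0],[0,0,0],0]]';python3 -m jog '[[[0,0,1.5],[0,0,0],0],[[0,0,0],[0,0,0],0],[[0,0,0],[0,0,0],0]]'
```

```text
clock: 2.7
ee_pos: [508.5, -319.8, 86.6]
orientation: [[0.943, 0.333, 0.001], [0.333, -0.943, -0.001], [0.001, 0.001, -1.0]]
ft_force: [1.3, -1.1, 3.8]
gripper_width: 0.3
finger_force: 1.9
clock: 2.95
ee_pos: [508.5, -319.8, 85.0]
orientation: [[0.943, 0.333, 0.001], [0.333, -0.943, -0.001], [0.001, 0.001, -1.0]]
ft_force: [-0.1, -1.1, 7.9]
gripper_width: 0.0
finger_force: 3.5
clock: 3.32
ee_pos: [508.5, -319.8, 84.9]
orientation: [[0.943, 0.333, 0.002], [0.333, -0.943, -0.001], [0.001, 0.002, -1.0]]
ft_force: [-1.7, 0.8, 13.9]
gripper_width: 0.0
finger_force: 7.2
```

Bottomed out. Up, across, and press yellow.

```bash
python3 -m jog '[[[0,0,-20],[0,0,0],0],[[0,0,-20],[0,0,0],0],[[18.8,-42.6,0],[0,0,0],0],[[18.8,-42.6,0],[0,0,0],0],[[18.8,-42.6,0],[0,0,0],0],[[0,0,0],[0,0,0],0],[[0,0,0],[0,0,0],0],[[0,0,13],[0,0,0],0],[[0,0,13],[0,0,0],0],[[0,0,0],[0,0,0],0]]'; python3 -m jog '[[[0,0,5],[0,0,0],0],[[0,0,3],[0,0,0],0],[[0,0,2],[0,0,0],0],[[0,0,2],[0,0,0],0],[[0,0,2],[0,0,0],0],[[0,0,0],[0,0,0],0],[[0,0,0],[0,0,0],0]]'
```

```text
clock: 4.58
ee_pos: [517.4, -180.4, 94.9]
orientation: [[0.943, 0.332, -0.004], [0.332, -0.943, 0.001], [-0.003, -0.002, -1.0]]
ft_force: [0.6, -0.2, -0.0]
gripper_width: 0.1
finger_force: 0.0
clock: 5.45
ee_pos: [518.9, -180.5, 84.8]
orientation: [[0.943, 0.334, 0.002], [0.334, -0.943, -0.001], [0.001, 0.002, -1.0]]
ft_force: [-4.3, -0.5, 14.8]
gripper_width: -0.0
finger_force: 7.5
```

```bash
python3 -m jog '[[[0,0,-35],[0,0,0],0],[[0,0,-40],[0,0,0],0],[[5.3,-49.8,0],[0,0,0],100],[[5.3,-49.8,0],[0,0,0],100],[[5.3,-49.8,0],[0,0,0],100],[[5.3,-49.8,0],[0,0,0],100],[[5.3,-49.8,0],[0,0,0],100],[[0,0,0],[0,0,0],100],[[0,0,0],[0,0,0],100],[[0,0,0],[0,0,0],100]]'
python3 - <<'E'
from h import *
o=readout.get_obs(); print(o["ee_pos"],tool(np.array([461,63,45])-o["ee_pos"]),o["ft_force"])
a=[viewer.read_camera(n) for n in("scene","top")]
cv2.imwrite("pics/z2.png",np.hstack([cv2.resize(a[0][120:330,200:410],(400,400)),cv2.resize(a[1][170:340,230:400],(400,400))]))
E
```

```text
clock: 6.7
ee_pos: [460.9, 62.5, 157.7]
orientation: [[0.943, 0.332, -0.0], [0.332, -0.943, -0.0], [-0.0, 0.0, -1.0]]
ft_force: [0.2, -0.8, -0.5]
gripper_width: 85.5
finger_force: 0.0
[460.8822512   62.50157915 157.67100568] [  0.3  -0.5 112.7] [ 0.23820009 -0.81058553 -0.45180325]
```

View pics/z2.png

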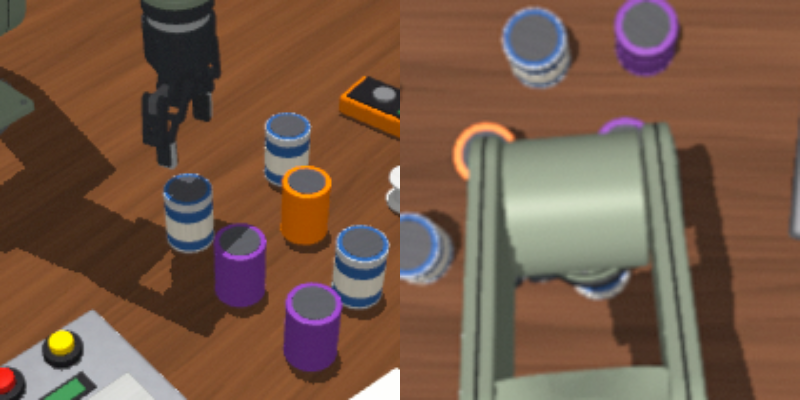

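The open gripper hangs above the first tin (scene crop tin at (189,190)), with clearance to the purple one. I go down and grip.

```bash
python3 -m jog '[[[0.3,-0.5,35],[0,0,0],100],[[0,0,35],[0,0,0],100],[[0,0,22],[0,0,0],100],[[0,0,20],[0,0,0],100],[[0,0,0],[0,0,0],100],[[0,0,0],[0,0,0],100]]' 50; python3 -m jog '[[[0,0,0],[0,0,0],50],[[0,0,0],[0,0,0],50],[[0,0,0],[0,0,0],50],[[0,0,0],[0,0,0],50],[[0,0,0],[0,0,0],50],[[0,0,0],[0,0,0],50]]'
```

```text
clock: 7.55
ee_pos: [461.4, 63.6, 46.3]
orientation: [[0.943, 0.332, 0.001], [0.332, -0.943, 0.0], [0.001, 0.0, -1.0]]
ft_force: [-0.6, 0.5, 0.7]
gripper_width: 85.3
finger_force: 0.0
clock: 8.3
ee_pos: [461.4, 63.9, 46.9]
orientation: [[0.943, 0.334, 0.002], [0.334, -0.943, -0.0], [0.002, 0.001, -1.0]]
ft_force: [0.6, -2.0, 5.8]
gripper_width: 57.0
finger_force: 52.7
```

```bash
python3 -m jog '[[[0,0,-15],[0,0,0],50],[[0,0,-15],[0,0,0],50],[[0,0,-10],[0,0,0],50],[[0,0,0],[0,0,0],50],[[0,0,0],[0,0,0],50]]'; python3 -m jog '[[[0,0,0],[0,0,0],50],[[0,0,0],[0,0,0],50]]';  python3 -m jog '[[[0,0,0],[0,0,0],50],[[0,0,0],[0,0,0],50]]'
```

```text
clock: 8.93
ee_pos: [460.3, 63.9, 85.4]
orientation: [[0.943, 0.333, -0.001], [0.333, -0.943, -0.0], [-0.001, -0.0, -1.0]]
ft_force: [-0.0, -0.2, -3.1]
gripper_width: 57.2
finger_force: 54.0
clock: 9.18
ee_pos: [460.5, 63.9, 85.4]
orientation: [[0.943, 0.333, -0.001], [0.333, -0.943, -0.0], [-0.001, -0.0, -1.0]]
ft_force: [0.1, 0.6, -2.6]
gripper_width: 56.9
finger_force: 54.0
clock: 9.43
ee_pos: [460.7, 64.0, 85.7]
orientation: [[0.943, 0.333, -0.0], [0.333, -0.943, -0.0], [-0.0, 0.0, -1.0]]
ft_force: [-0.4, -0.1, -2.2]
gripper_width: 57.1
finger_force: 54.0
```

About 0.27 kg, so this one is light. I put it back, then go to tin 2.

```bash
python3 -m jog '[[[0,0,20],[0,0,0],50],[[0,0,13],[0,0,0],50],[[0,0,6],[0,0,0],50],[[0,0,0],[0,0,0],50],[[0,0,0],[0,0,0],100],[[0,0,0],[0,0,0],100],[[0,0,0],[0,0,0],100],[[0,0,0],[0,0,0],100],[[0,0,0],[0,0,0],100]]';  python3 -m jog '[[[0,0,-25],[0,0,0],100],[[0,0,-45],[0,0,0],100],[[0,0,-42],[0,0,0],100],[[21.9,-53.4,0],[0,0,0],100],[[21.9,-53.4,0],[0,0,0],100],[[21.9,-53.4,0],[0,0,0],100],[[0,0,0],[0,0,0],100],[[0,0,0],[0,0,0],100]]'
python3 - <<'E'
from h import *
o=readout.get_obs(); print(tool(np.array([469.5,236.5,46])-o["ee_pos"]),o["ft_force"])
a=[viewer.read_camera(n) for n in("scene","top")]
cv2.imwrite("pics/z3.png",np.hstack([cv2.resize(a[0][120:330,200:410],(400,400)),cv2.resize(a[1][170:340,230:400],(400,400))]))
E
```

```text
clock: 10.55
ee_pos: [460.7, 64.0, 46.8]
orientation: [[0.943, 0.333, 0.0], [0.333, -0.943, -0.0], [0.0, 0.0, -1.0]]
ft_force: [0.2, -0.5, 0.0]
gripper_width: 85.4
finger_force: 0.0
clock: 11.55
ee_pos: [468.8, 236.5, 158.4]
orientation: [[0.943, 0.334, -0.001], [0.334, -0.943, -0.001], [-0.001, 0.001, -1.0]]
ft_force: [0.4, -1.2, -0.7]
gripper_width: 85.4
finger_force: 0.0
[  0.8   0.2 112.4] [ 0.37005685 -1.15562034 -0.70952364]
```

View pics/z3.png

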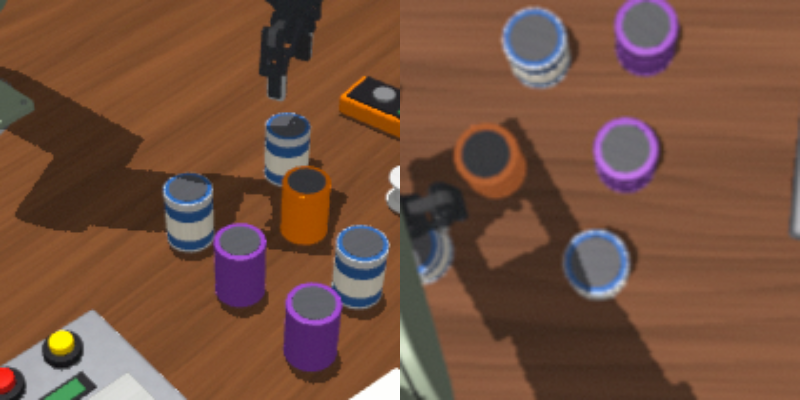

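Tin 1 is upright where it was (scene crop (189,190)), and the gripper is above tin 2 (287,125). I go down, grip and lift.

```bash
python3 -m jog '[[[0.5,0,35],[0,0,0],100],[[0,0,35],[0,0,0],100],[[0,0,22],[0,0,0],100],[[0,0,20],[0,0,0],100],[[0,0,0],[0,0,0],100],[[0,0,0],[0,0,0],100]]'; python3 -m jog '[[[0,0,0],[0,0,0],50],[[0,0,0],[0,0,0],50],[[0,0,0],[0,0,0],50],[[0,0,0],[0,0,0],50],[[0,0,0],[0,0,0],50],[[0,0,0],[0,0,0],50]]';python3 -m jog '[[[0,0,-15],[0,0,0],50],[[0,0,-15],[0,0,0],50],[[0,0,-10],[0,0,0],50],[[0,0,0],[0,0,0],50],[[0,0,0],[0,0,0],50]]'; python3 -m jog '[[[0,0,0],[0,0,0],50],[[0,0,0],[0,0,0],50]]'
```

```text
clock: 12.4
ee_pos: [470.4, 236.6, 47.6]
orientation: [[0.943, 0.332, 0.001], [0.332, -0.943, 0.0], [0.001, 0.0, -1.0]]
ft_force: [-0.2, 0.1, 0.1]
gripper_width: 85.4
finger_force: 0.0
clock: 13.15
ee_pos: [470.4, 237.1, 48.0]
orientation: [[0.943, 0.334, 0.002], [0.334, -0.943, 0.0], [0.002, 0.0, -1.0]]
ft_force: [-0.2, -1.6, 6.0]
gripper_width: 56.9
finger_force: 53.5
clock: 13.78
ee_pos: [469.4, 237.0, 86.5]
orientation: [[0.943, 0.333, -0.001], [0.333, -0.943, -0.0], [-0.001, 0.0, -1.0]]
ft_force: [0.3, -0.4, -3.7]
gripper_width: 57.1
finger_force: 54.2
clock: 14.02
ee_pos: [469.5, 237.0, 86.3]
orientation: [[0.943, 0.333, -0.001], [0.333, -0.943, -0.0], [-0.001, 0.0, -1.0]]
ft_force: [0.3, -0.5, -2.7]
gripper_width: 57.0
finger_force: 54.2
```

Light too (about 0.3 kg), so tin 3 should be the full one.

```bash
python3 -m jog '[[[0,0,20],[0,0,0],50],[[0,0,13],[0,0,0],50],[[0,0,6],[0,0,0],50],[[0,0,0],[0,0,0],50],[[0,0,0],[0,0,0],100],[[0,0,0],[0,0,0],100],[[0,0,0],[0,0,0],100],[[0,0,0],[0,0,0],100],[[0,0,0],[0,0,0],100]]';  python3 -m jog '[[[0,0,-25],[0,0,0],100],[[0,0,-45],[0,0,0],100],[[0,0,-42],[0,0,0],100],[[37.8,42,0],[0,0,0],100],[[37.8,42,0],[0,0,0],100],[[37.8,42,0],[0,0,0],100],[[37.8,42,0],[0,0,0],100],[[0,0,0],[0,0,10],100],[[0,0,0],[0,0,10],100],[[0,0,0],[0,0,10],100]]';python3 -m jog '[[[0,0,0],[0,0,10],100],[[0,0,0],[0,0,0],100],[[0,0,0],[0,0,0],100]]'
python3 - <<'E'
from h import *
o=readout.get_obs(); print(tool(np.array([668,129,46])-o["ee_pos"]),o["ft_force"])
a=[viewer.read_camera(n) for n in("scene","top")]
cv2.imwrite("pics/z4.png",np.hstack([cv2.resize(a[0][120:330,250:460],(400,400)),cv2.resize(a[1][140:310,210:380],(400,400))]))
E
```

```text
clock: 15.15
ee_pos: [469.8, 237.1, 47.8]
orientation: [[0.943, 0.333, 0.0], [0.333, -0.943, -0.0], [0.0, 0.0, -1.0]]
ft_force: [0.6, -0.1, 0.4]
gripper_width: 85.6
finger_force: 0.0
clock: 16.4
ee_pos: [668.3, 128.8, 159.3]
orientation: [[0.982, -0.189, -0.001], [-0.189, -0.982, -0.0], [-0.001, 0.0, -1.0]]
ft_force: [-0.6, 0.1, 0.2]
gripper_width: 85.4
finger_force: 0.0
clock: 16.77
ee_pos: [668.2, 129.1, 159.7]
orientation: [[0.937, -0.348, -0.0], [-0.348, -0.937, -0.0], [-0.0, 0.0, -1.0]]
ft_force: [-0.5, -0.4, -0.5]
gripper_width: 85.3
finger_force: 0.0
[-1.000e-01  1.000e-01  1.137e+02] [-0.54146161 -0.35623831 -0.5465652 ]
```

View pics/z4.png

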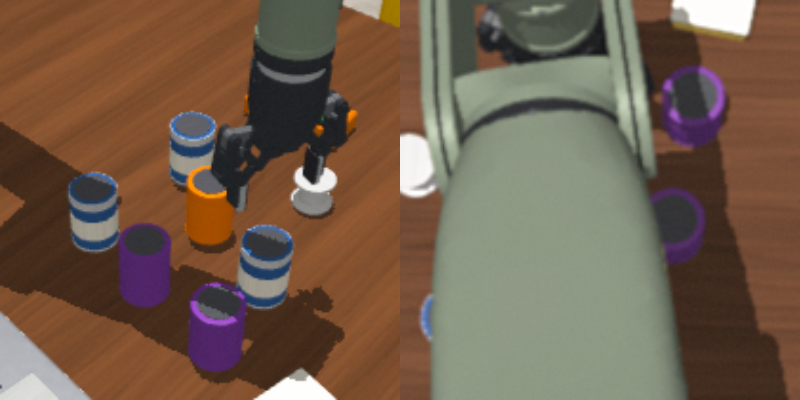

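Tins 1 and 2 stand upright (scene crop (94,185) and (192,125)). The gripper is above tin 3 (266,243) and clear of the purple one. I go down, grip at 70 N and lift.

```bash
python3 -m jog '[[[0,0,35],[0,0,0],100],[[0,0,35],[0,0,0],100],[[0,0,22],[0,0,0],100],[[0,0,20],[0,0,0],100],[[0,0,0],[0,0,0],100],[[0,0,0],[0,0,0],100]]' 70; python3 -m jog '[[[0,0,0],[0,0,0],50],[[0,0,0],[0,0,0],50],[[0,0,0],[0,0,0],50],[[0,0,0],[0,0,0],50],[[0,0,0],[0,0,0],50],[[0,0,0],[0,0,0],50]]';python3 -m jog '[[[0,0,-15],[0,0,0],50],[[0,0,-15],[0,0,0],50],[[0,0,-10],[0,0,0],50],[[0,0,0],[0,0,0],50],[[0,0,0],[0,0,0],50]]'; python3 -m jog '[[[0,0,0],[0,0,0],50],[[0,0,0],[0,0,0],50]]'
```

```text
clock: 17.62
ee_pos: [668.9, 129.2, 48.7]
orientation: [[0.937, -0.35, 0.001], [-0.35, -0.937, 0.0], [0.001, -0.001, -1.0]]
ft_force: [0.2, 0.3, 0.4]
gripper_width: 85.7
finger_force: 0.0
clock: 18.38
ee_pos: [668.9, 128.8, 49.3]
orientation: [[0.937, -0.35, 0.002], [-0.35, -0.937, -0.0], [0.002, -0.0, -1.0]]
ft_force: [0.1, -2.6, 5.6]
gripper_width: 56.8
finger_force: 75.5
clock: 19.0
ee_pos: [667.9, 129.0, 87.3]
orientation: [[0.937, -0.351, -0.001], [-0.351, -0.937, -0.0], [-0.001, 0.001, -1.0]]
ft_force: [-0.3, -0.5, -6.7]
gripper_width: 57.0
finger_force: 75.9
clock: 19.25
ee_pos: [668.0, 129.0, 87.3]
orientation: [[0.936, -0.351, -0.001], [-0.351, -0.936, -0.0], [-0.001, 0.001, -1.0]]
ft_force: [0.8, 0.2, -7.2]
gripper_width: 56.8
finger_force: 75.9
```

That is 0.7 kg, the full tin. I lift it and carry it over the pan.

```bash
python3 -m jog '[[[0,0,-25],[0,0,0],50],[[0,0,-40],[0,0,0],50],[[0,0,-40],[0,0,0],50],[[0,0,-23],[0,0,0],50],[[0,0,0],[0,0,0],50]]'; python3 -m jog '[[[8,18,0],[0,0,0],50],[[15,40,0],[0,0,0],50],[[17,43,0],[0,0,0],50],[[17,43,0],[0,0,0],50],[[17,43,0],[0,0,0],50],[[17,43,0],[0,0,0],50],[[17,43,0],[0,0,0],50],[[17,43,0],[0,0,0],50],[[13,33,0],[0,0,0],50],[[7,18.6,0],[0,0,0],50]]'; python3 -m jog '[[[0,0,0],[0,0,0],50],[[0,0,0],[0,0,0],50],[[0,0,0],[0,0,0],50],[[0,0,0],[0,0,0],50],[[0,0,0],[0,0,0],50],[[0,0,0],[0,0,0],50]]'
python3 - <<'E'
from h import *
a=[viewer.read_camera(n) for n in("scene","top")]
cv2.imwrite("pics/z5.png",np.hstack([cv2.resize(a[0],None,fx=.62,fy=.62),cv2.resize(a[1],None,fx=.62,fy=.62)]))
E
```

```text
clock: 19.88
ee_pos: [669.3, 129.3, 218.0]
orientation: [[0.936, -0.351, 0.005], [-0.351, -0.936, 0.001], [0.004, -0.002, -1.0]]
ft_force: [0.3, 0.5, -6.5]
gripper_width: 56.7
finger_force: 76.4
clock: 21.12
ee_pos: [673.7, -268.8, 213.3]
orientation: [[0.936, -0.353, -0.004], [-0.353, -0.936, 0.001], [-0.004, 0.001, -1.0]]
ft_force: [0.7, 1.2, -6.1]
gripper_width: 56.5
finger_force: 76.7
clock: 21.88
ee_pos: [675.2, -265.8, 215.9]
orientation: [[0.937, -0.35, 0.0], [-0.35, -0.937, -0.0], [0.0, 0.0, -1.0]]
ft_force: [0.4, -0.7, -6.2]
gripper_width: 56.6
finger_force: 76.7
```

View pics/z5.png

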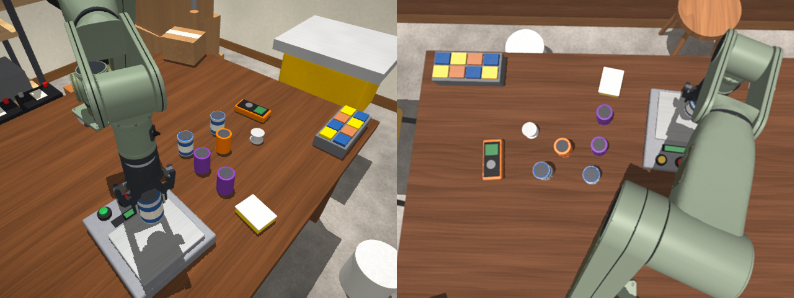

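The heavy tin is held upright over the pan (scene half (150,207)). The other two tins, the spool and the meter are undisturbed. I hand it in.

```bash
python3 -c "
from bench import bot
print(bot.sign_off())"
```

```text
the job is handed in; nothing more can be done
None
```

I handed the job in with the heaviest tin (about 0.7 kg by wrist force) held upright about 10 cm above the pan centre; green and then yellow were each pressed to the stop, and the two lighter tins are standing back on the bench, but the sign-off returned no verdict.

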